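Turn the chopping board over at the sink's edge

ROBOT

A 7-joint arm with a two-finger parallel gripper is mounted at the origin on a cart in front of the work surface, level with it; the furniture and walls round the work are solid. World frame = base frame: x ahead of the robot, y to its left, z up, the work surface at z = 0. Lengths are in m, angles in degrees, forces in N, time in s.
With the tool pointing down it reaches from about 0.425 to 0.875 m from the base axis. Payload 4.7 kg.
Tool frame: the origin (TCP) lies midway between the tips of the shut fingers; the grasp point (between the pads) lies 19 mm behind it; z points along the fingers, y is the line along which they close (so a half turn about z gives the same grasp; the last joint's range is limited). The gripper opens to 87 mm and grips with 3 to 60 N. Pads are 19 mm wide; open, the fingers measure 117 mm over their backs; the gripper's body (75 mm by 190 mm) begins 51 mm behind the grasp point.
Start: joints at [-65.655, 18.392, -4.016, 83.108, 1.295, 78.541, -3.26], TCP at [0.26, 0.596, 0.223] pointing down, gripper open.
Joint ranges: [-163.93, 163.93], [-17.29, 119.83], [-79.2, 71.16], [3.27, 140.29], [-89.18, 269.18], [5.43, 117.66], [-154.24, 154.24]. Speed limits (degrees/s): [147.25, 147.25, 180, 180, 180, 180, 180].

INTERFACE

Orientations are given as [roll, pitch, yaw] about the fixed x, y, z axes, in that order (R = Rz(yaw) Ry(pitch) Rx(roll)).
In Python, from cell import env, viewer, boxes_of, masks_of gives the robot as it stands. The module is installed in compiled form; this text tells all that it offers.
- The arm moves only by the tool apply_moves, never from a script. Its argument "moves" is a list of rows, each a list of 7 numbers: the shift along the tool's x, y, z scaled (see below), then the turn, a rotation vector about the tool's x, y, z scaled (see below), then the opening, from 0 (shut) to 1 (fully open). A call has 1 to 20 rows; each row is the pose to reach, as a shift and turn from the pose commanded when the call began, along the tool's axes at that moment; what a row does not reach only later rows make up. The controller multiplies each number of a shift by 0.2 m and each number of a turn by 1.5 rad. A row lasts 1/10 s, in which the tool goes at most 50 mm and 8.59 degrees, less where a joint would pass 70% of its speed; a pose out of reach is approached as far as the arm can. A call with a number of a shift or a turn outside -1 to 1 is refused whole. A call with a gripper value outside its range is refused whole. The fingers move at their own pace and stop on an object; "grip_force" is the grip in N (left out, the last holds). Time passes only in rows, so rows that repeat a pose let the fingers close. It gives the time, the measured TCP pose, the force, the opening and the grip force at its end, in the units of the state.
- env.get_obs(): the state, without advancing time (a new reading comes with each control period).
- viewer.read_camera(name): name is "scene" or "top"; returns the picture (480x640x3 uint8, red, green, blue); there is no depth.
- viewer.get_calibration(name): a dict with "fov_y" (degrees; the focal length in pixels is half the picture's height over the tangent of half this angle, whatever the lens; pixels are square), "cx", "cy" (the principal point, pixels), "k1" (the pictures are not rectified: a ray, as slopes to the right and down, at radius r is drawn at 1 + k1 r^2 times it, then the intrinsics apply), "position" and "orientation" of the camera in the world. Camera axes: x right, y up, looking along -z (the intrinsics and any distortion apply to the point x, -y, -z); pixel columns grow to the right and rows downward; lengths in m; the calibration is good to about 2 mm. A picture is of the moment at which its call begins. get_calibration takes no time and is no camera call.
- env.sign_off(): hands the job in; it is judged then, once.
Trained networks look in the newest picture that a camera, given by its name, has taken for a name from the list of things; names that differ only in an ending like _2 or _b are one class to them, and where a whole thing is asked for, a point or a joint stands for the part that bears it (a point fixed in the world has none). Each returns a list of dicts, best first, with "conf" (0 to 1); they miss things now and then, are a little off and sometimes report something else, mostly with a low value. They report only what shows in the picture. A call takes as long as a camera call.
- boxes_of(camera, target): "location" ([column, row] in pixels, amid what is visible of it).
- masks_of(camera, target): "pixels" (480x640 bool, what is visible of it) and "location" ([column, row] in pixels, amid what is visible of it).
The state is a dict: "time_s": time; "qpos": joint angles; "joint_velocities": joint speeds; "effort": joint torques, N m; "tool_pos": TCP position; "tool_rot": TCP orientation; "force": force on the tool from outside, world axes, zero at the start; "wrist_torque": the same for the moment, N m; "grip_width": finger opening in m; "grasp_force": force on a finger pad.
Only numpy, scipy, OpenCV 4.12 (cv2) and the standard library are available. Lean on these libraries where they do the work, as an engineer would, in place of code of your own. Each camera call takes 0.05 s, during which the arm holds its last target. There are 200 camera calls.

TASK

The bamboo chopping board lies on the draining board with its plain face up and is too wide to pick up from above: slide it to the left until it juts well past the sink's edge, get under it there and turn it over. Lay it down gently, without letting it drop or slap down, and slide it back to the very spot where it lay, flat, now with the juice-groove face up. Leave the tomatoes, the garlic, the matchbox and the salt shaker where they are.

Things in the scene. Friction and masses are not known exactly. Their poses are not given: they have to be found in the camera images.
- chopping_board: flat bamboo board, 100 mm along its own x, 140 mm along its own y, 10 mm thick, 0.16 to 0.26 kg. Origin: centre of the face with the juice groove (a dark rectangular line), underneath at the start; own z points from there to the plain face with two darker strips (up at the start, down at the end). Its long side lies along world y, turned by up to 0.45 rad.
- corner_a (a point): corner of the board at own x = +50 mm, y = +70 mm, at mid thickness
- corner_b (a point): corner of the board at own x = +50 mm, y = -70 mm, at mid thickness
- corner_c (a point): corner of the board at own x = -50 mm, y = -70 mm, at mid thickness
- corner_d (a point): corner of the board at own x = -50 mm, y = +70 mm, at mid thickness
- sink_edge (a point): point on the sink's straight edge beside the draining board, at worktop height. The edge runs along world x at y = 0.225; the bowl lies left of it (greater y), x = 0.45 to 0.78, 0.18 m deep, its wall within 10 mm of the edge for the top 35 mm. The worktop's front edge is at x = 0.397, with a strip 4 mm high up to x = 0.435. A wall cabinet hangs 0.47 m up, behind x = 0.61.
- tomato: loose red tomato, 58 mm across, 61 mm high, on the worktop right of the draining board; bystander; origin at its underside
- matches: loose yellow matchbox, 54 x 41 x 15 mm, lying to the right of the board's right end, 55 mm or more clear of it; bystander; origin at its underside
- garlic: loose garlic bulb, 55 mm across, 52 mm high, behind on the right; bystander; origin at its underside
- small_tomato: loose small tomato, 33 mm across, 35 mm high, behind on the right; bystander; origin at its underside
- salt: loose glass salt shaker, 44 mm across, 90 mm high, grey top, standing at the back right; bystander; origin at its underside
- drainer (a point): middle of the draining board, at worktop height (z = 0). Six flat ribs, 2.5 mm high, 23 mm wide, 50 mm apart, run along y from y = -0.07 to 0.19; the board lies on them, its underside at z = 0.0025, and begins to tip down a little when its middle passes y = 0.19. The hob's edge, on the right, is at y = -0.285; a cooker hood hangs 0.46 m up over the hob, behind x = 0.5.

How it is judged:
By the outcome, as a careful person would: the job done as asked, in the order asked, and still so for the second after the job is handed in, with the robot touching nothing.
It also fails if it takes over 70 s, if anything falls off the work surface, if the arm or the gripper's body presses on something with over 40 N, if the wrist force passes 120 N, or if a joint passes its speed limit or range.

## Working session

There is one attempt and no reset: what is moved stays moved. The work goes in short steps, Python scripts to look and compute and a tool call to move; the robot and the scene stay as the last step left them, time stands still between calls to the robot, and variables do not carry over. Pictures are saved under pics/ and viewed, at most 10 in all, crops included, and the job is handed in when it is done.

Besides the shell and the picture viewer there is one more tool, called after "Call:" in YAML: its name, and indented under it one key for each argument. apply_moves: Moves the arm, as the interface text tells. Shifts and turns lie within -1 to 1; 1 stands for 0.2 m of shift or 1.5 rad of turn. Its arguments: {"type":"object","properties":{"moves":{"type":"array","items":{"type":"array","items":{"type":"number","minimum":-1,"maximum":1}}},"grip_force":{"type":"number"}},"required":["moves"]}

```bash
mkdir -p pics
cat > h.py <<'E'
import numpy as np, cv2
from scipy.spatial.transform import Rotation as R
from cell import env, viewer, boxes_of, masks_of
def cal(n):
    c=viewer.get_calibration(n); f=240/np.tan(np.radians(c['fov_y'])/2)
    o=np.array(c['orientation'],float)
    M=R.from_euler('xyz',o,degrees=True).as_matrix() if o.shape==(3,) else (o if o.shape==(3,3) else R.from_quat(o).as_matrix())
    return c,f,M,np.array(c['position'])
def topix(n,P):
    c,f,M,p=cal(n); q=(np.atleast_2d(P)-p)@M; a=np.c_[q[:,0]/-q[:,2],-q[:,1]/-q[:,2]]
    a=a*(1+c['k1']*(a**2).sum(1,keepdims=True)); return a*f+[c['cx'],c['cy']]
def toworld(n,uv,z):
    c,f,M,p=cal(n); d=(np.atleast_2d(uv).astype(float)-[c['cx'],c['cy']])/f; a=d.copy()
    for _ in range(20): a=d/(1+c['k1']*(a**2).sum(1,keepdims=True))
    r=np.c_[a[:,0],-a[:,1],-np.ones(len(a))]@M.T
    return p+r*((z-p[2])/r[:,2])[:,None]
def shot(n,name):
    im=viewer.read_camera(n); cv2.imwrite(f'pics/{name}.png',im[:,:,::-1]); return im
E
python3 - <<'E'
from h import *
np.set_printoptions(precision=4,suppress=True)
for n in ['scene','top']:
    shot(n,n+'0'); print(n,viewer.get_calibration(n))
o=env.get_obs(); print(o)
for n in ['top','scene']:
    m=masks_of(n,'chopping_board')
    for k in m[:2]:
        print(n,k['conf'],k['location'],k['pixels'].sum())
        c=max(cv2.findContours(k['pixels'].astype(np.uint8),0,2)[0],key=cv2.contourArea)
        b=cv2.boxPoints(cv2.minAreaRect(c)); print(b, toworld(n,b,.0125))
    for t in ['matches','tomato','garlic','small_tomato','salt']:
        print(t,[(x['conf'],toworld(n,x['location'],.02)[0]) for x in boxes_of(n,t)[:2]])
E
```

```text
scene {'fov_y': 56.7170474124733, 'cx': 321.92278143746296, 'cy': 240.2753428543944, 'k1': -0.07580606431908087, 'position': array([ 0.1824, -0.6586,  0.4414]), 'orientation': array([ 62.3362,   0.9334, -33.7715])}
top {'fov_y': 46.77073500392517, 'cx': 318.3001604864448, 'cy': 239.56318277062766, 'k1': -0.03690600314156958, 'position': array([ 0.5485, -0.0144,  0.9232]), 'orientation': array([  3.9662,  -1.0415, -89.2339])}
{'time_s': 0.1, 'qpos': array([-65.6556,  18.4333,  -4.0164,  83.1675,   1.2948,  78.5416,
        -3.2604]), 'joint_velocities': array([-0.0418, -0.2063, -0.0796, -0.1196, -0.0564, -0.0782, -0.0424]), 'effort': array([ -0.0004, -49.2577,  -0.406 , -31.3394,  -0.0642,   0.0396,
         0.0001]), 'tool_pos': array([0.2594, 0.5955, 0.2216]), 'tool_rot': array([-179.9027,    0.005 ,  156.4656]), 'force': array([0.2092, 1.0363, 0.2495]), 'wrist_torque': array([0.0088, 0.0322, 0.0049]), 'grasp_force': 0.0, 'grip_width': 0.08713716240114129}
top 0.94 [294.7, 277.8] 5169
[[246.7    306.9   ]
 [251.3764 246.1059]
 [336.4117 252.6471]
 [331.7353 313.4412]] [[ 0.5002  0.0
[... 237 characters left out ...]
7,  0.02  ]))]
small_tomato [(0.76, array([ 0.7131, -0.247 ,  0.02  ]))]
salt []
scene 0.94 [289.1, 258.2] 1992
[[252.8682 245.9255]
 [317.2865 228.0315]
 [328.447  268.2092]
 [264.0287 286.1031]] [[ 0.5028  0.087   0.0125]
 [ 0.6554  0.0796  0.0125]
 [ 0.5793 -0.0743  0.0125]
 [ 0.4534 -0.0589  0.0125]]
matches [(0.74, array([ 0.5526, -0.1621,  0.02  ])), (0.2, array([ 0.5383, -0.009 ,  0.02  ]))]
tomato [(0.6, array([ 0.604 , -0.2376,  0.02  ])), (0.36, array([ 0.5371, -0.01  ,  0.02  ]))]
garlic [(0.79, array([ 0.6665, -0.1931,  0.02  ]))]
small_tomato [(0.81, array([ 0.7078, -0.2438,  0.02  ]))]
salt [(0.71, array([ 0.7708, -0.0715,  0.02  ])), (0.59, array([ 0.534 , -0.0074,  0.02  ]))]
```

View pics/top0.png

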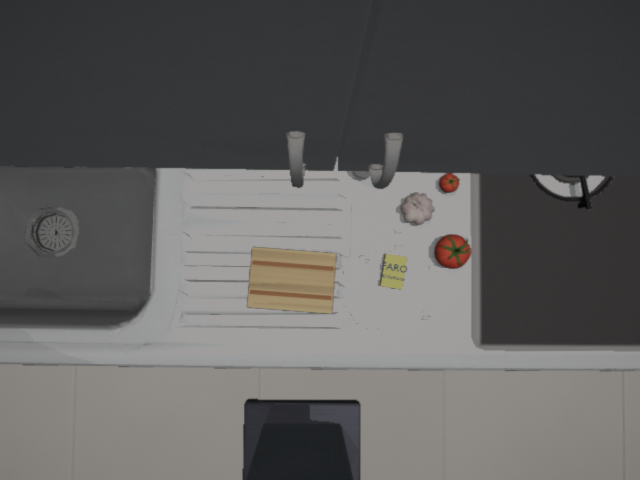

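View pics/scene0.png

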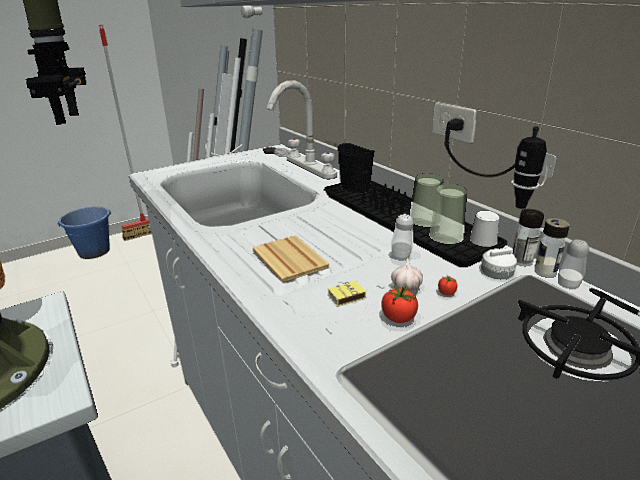

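The top view shows the board at about pixels (247,307) to (336,253), plain face up. The matchbox is at (394,271), and the sink bowl lies left of column 155. The scene view agrees, so the networks' detections hold.

```bash
cat >> h.py <<'E'
def plan(start,wps):
    """start/wps: (pos, R); prints row numbers per waypoint, each relative to the former"""
    p,Q=np.array(start[0],float),start[1]
    for tp,tQ in wps:
        s=Q.inv().apply(np.array(tp)-p)/.2; t=(Q.inv()*tQ).as_rotvec()/1.5
        n=max(np.linalg.norm(np.array(tp)-p)/.05,np.degrees(np.linalg.norm(t)*1.5)/8.59)
        print(np.round(s,3),np.round(t,3),'rows %.1f'%n); p,Q=np.array(tp),tQ
def now():
    o=env.get_obs(); return o['tool_pos'],R.from_euler('xyz',o['tool_rot'],degrees=True)
def E(*a): return R.from_euler('xyz',a,degrees=True)
E
python3 - <<'E'
from h import *
plan(now(),[((.33,.42,.2),E(180,0,135)),((.43,.25,.2),E(180,0,115)),((.5,.09,.2),E(180,0,95)),((.541,-.09,.15),E(180,0,86.4)),((.541,-.09,.03),E(180,0,86.4))])
E
```

```text
[-0.674 -0.666  0.113] [0.   0.   0.25] rows 3.8
[-0.955 -0.247 -0.   ] [-0.    -0.     0.233] rows 3.9
[-0.873 -0.021 -0.   ] [ 0.    -0.     0.233] rows 3.5
[-0.914  0.126  0.25 ] [ 0.  -0.   0.1] rows 3.8
[-0.  -0.   0.6] [0. 0. 0.] rows 2.4
```

Call:
apply_moves:
  moves:
    - [-0.674,-0.666,0.113,0,0,0.25,0.55]
    - [-0.674,-0.666,0.113,0,0,0.25,0.55]
    - [-0.674,-0.666,0.113,0,0,0.25,0.55]
    - [-0.674,-0.666,0.113,0,0,0.25,0.55]
    - [-0.674,-0.666,0.113,0,0,0.25,0.55]

```text
time_s: 1.2
tool_pos: [0.3338, 0.4136, 0.1997]
tool_rot: [-179.9, 0.2, 134.4]
force: [-0.8, -0.5, 0.0]
grip_width: 0.0548
grasp_force: 0.0
```

Call:
apply_moves:
  moves:
    - [-0.955,-0.247,0,0,0,0.233,0.55]
    - [-0.955,-0.247,0,0,0,0.233,0.55]
    - [-0.955,-0.247,0,0,0,0.233,0.55]
    - [-0.955,-0.247,0,0,0,0.233,0.55]
    - [-0.955,-0.247,0,0,0,0.233,0.55]

```text
time_s: 1.7
tool_pos: [0.434, 0.2436, 0.2007]
tool_rot: [179.9, 0.1, 114.3]
force: [-0.6, 0.7, -0.3]
grip_width: 0.048
grasp_force: 0.0
```

Call:
apply_moves:
  moves:
    - [-0.873,-0.021,0,0,0,0.233,0.55]
    - [-0.873,-0.021,0,0,0,0.233,0.55]
    - [-0.873,-0.021,0,0,0,0.233,0.55]
    - [-0.873,-0.021,0,0,0,0.233,0.55]

```text
time_s: 2.1
tool_pos: [0.5015, 0.086, 0.2006]
tool_rot: [179.9, 0.1, 94.6]
force: [0.0, 0.4, 0.3]
grip_width: 0.0475
grasp_force: 0.0
```

Call:
apply_moves:
  moves:
    - [-0.914,0.126,0.25,0,0,0.1,0.55]
    - [-0.914,0.126,0.25,0,0,0.1,0.55]
    - [-0.914,0.126,0.25,0,0,0.1,0.55]
    - [-0.914,0.126,0.25,0,0,0.1,0.55]
    - [-0.914,0.126,0.25,0,0,0.1,0.55]
    - [-0.914,0.126,0.25,0,0,0.1,0.55]

```text
time_s: 2.7
tool_pos: [0.5409, -0.0899, 0.1497]
tool_rot: [-180.0, -0.0, 86.3]
force: [1.0, 0.0, 0.2]
grip_width: 0.0478
grasp_force: 0.0
```

Run:
```python
from h import *
np.set_printoptions(precision=3,suppress=True)
o=env.get_obs(); print(o['time_s'],o['tool_pos'],o['tool_rot'],o['qpos'],o['force'],o['grip_width'])
plan(now(),[((.541,-.09,.005),E(180,0,86.4)),((.555,.105,.005),E(180,0,86.4))])
```

```text
2.7 [ 0.541 -0.09   0.15 ] [-179.971   -0.011   86.254] [-23.867   9.591  33.786 104.244  -5.748  67.893   7.973] [0.962 0.015 0.189] 0.04780768001031114
[-0.001  0.001  0.723] [-0.    -0.    -0.002] rows 2.9
[0.977 0.009 0.   ] [0. 0. 0.] rows 3.9
```

Call:
apply_moves:
  moves:
    - [0,0,0.3,0,0,0,0.55]
    - [0,0,0.55,0,0,0,0.55]
    - [0,0,0.72,0,0,0,0.55]
    - [0,0,0.72,0,0,0,0.55]

```text
time_s: 3.1
tool_pos: [0.5404, -0.0868, 0.0032]
tool_rot: [-179.8, -0.0, 86.6]
force: [-0.6, 0.0, 0.8]
grip_width: 0.0479
grasp_force: 0.0
```

Call:
apply_moves:
  moves:
    - [0.06,0,0,0,0,0,0.55]
    - [0.12,0,0,0,0,0,0.55]
    - [0.18,0,0,0,0,0,0.55]
    - [0.25,0,0,0,0,0,0.55]
    - [0.32,0,0,0,0,0,0.55]
    - [0.39,0,0,0,0,0,0.55]
    - [0.46,0,0,0,0,0,0.55]
    - [0.53,0,0,0,0,0,0.55]
    - [0.6,0,0,0,0,0,0.55]
    - [0.67,0,0,0,0,0,0.55]
    - [0.74,0,0,0,0,0,0.55]
    - [0.81,0,0,0,0,0,0.55]
    - [0.87,0,0,0,0,0,0.55]
    - [0.92,0,0,0,0,0,0.55]
    - [0.95,0,0,0,0,0,0.55]
    - [0.97,0,0,0,0,0,0.55]
    - [0.97,0,0,0,0,0,0.55]

```text
time_s: 4.8
tool_pos: [0.553, 0.1043, 0.0059]
tool_rot: [-180.0, -0.0, 86.4]
force: [0.1, -0.2, 0.4]
grip_width: 0.0482
grasp_force: 0.0
```

```bash
cat >> h.py <<'E'
def board(n='top',z=.0125):
    viewer.read_camera(n); k=masks_of(n,'chopping_board')[0]
    c=max(cv2.findContours(k['pixels'].astype(np.uint8),0,2)[0],key=cv2.contourArea)
    W=toworld(n,c.reshape(-1,2),z)[:,:2]
    print(k['conf'],cv2.minAreaRect((W*1000).astype(np.float32)), 'y range',W[:,1].min(),W[:,1].max(),'x',W[:,0].min(),W[:,0].max()); return k
E
python3 - <<'E'
from h import *
np.set_printoptions(precision=3,suppress=True)
board(); shot('top','top1')
o=env.get_obs(); print(o['time_s'],o['tool_pos'],o['tool_rot'],o['qpos'],o['force'])
E
```

```text
Traceback (most recent call last):
  File "h.py", line 30, in board
    viewer.read_camera(n); k=masks_of(n,'chopping_board')[0]
                             ~~~~~~~~~~~~~~~~~~~~~~~~~~~~^^^
IndexError: list index out of range
```

Run:
```python
from h import *
a=shot('top','top1');b=shot('scene','sc1')
cv2.imwrite('pics/c1.png',np.vstack([a[150:400,:450],b[130:380,100:550]])[:,:,::-1])
```

```text
(no output)
```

View pics/c1.png

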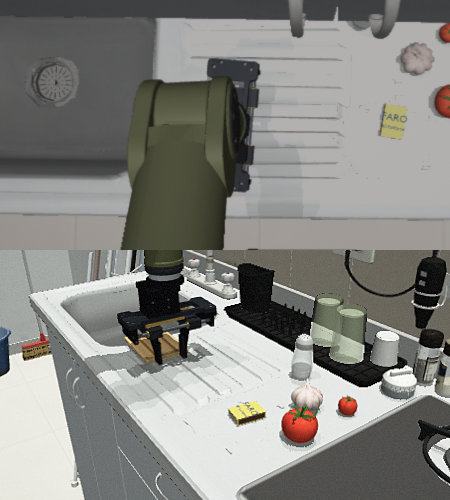

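Call:
apply_moves:
  moves:
    - [0.02,0,0,0,0,0,0.55]
    - [0.04,0,0,0,0,0,0.55]
    - [0.05,0,0,0,0,0,0.55]
    - [0.05,0,0,0,0,0,0.55]
    - [0.0,0,0,0,0,0,0.55]
    - [0,0,-0.2,0,0,0,0.55]
    - [0,0,-0.45,0,0,0,0.55]
    - [0,0,-0.7,0,0,0,0.55]
    - [0,0,-0.95,0,0,0,0.55]
    - [0,0,-1,0,0,0,0.55]

```text
time_s: 6.0
tool_pos: [0.5565, 0.1032, 0.2127]
tool_rot: [179.4, -0.3, 86.3]
force: [0.2, -0.0, -0.5]
grip_width: 0.0478
grasp_force: 0.0
```

Run:
```python
from h import *
import itertools
np.set_printoptions(precision=3,suppress=True)
o=env.get_obs(); print(repr(o['qpos']),repr(o['tool_pos']),repr(o['tool_rot']))
D=[([-65.6556,18.4333,-4.0164,83.1675,1.2948,78.5416,-3.2604],[.2594,.5955,.2216],[-179.9027,.005,156.4656]),
([-23.867,9.591,33.786,104.244,-5.748,67.893,7.973],[.541,-.09,.15],[-179.971,-.011,86.254]),(o['qpos'],o['tool_pos'],o['tool_rot'])]
best=[]
for s in itertools.product([1,-1],repeat=7):
    T=[R.from_euler('ZYZYZYZ',np.array(q)*s,degrees=True) for q,_,_ in D]
    # tool = base_off * T * tool_off ; assume base_off=Rz(A)
    for A in (0,180):
        G=[(R.from_euler('z',A,degrees=True)*t).inv()*E(*r) for t,(_,_,r) in zip(T,D)]
        e=max((G[0].inv()*g).magnitude() for g in G); best.append((np.degrees(e),s,A,G[0].as_euler('xyz',degrees=True)))
best.sort(key=lambda b:b[0])
for b in best[:6]: print(b)
```

```text
array([-40.138,   8.273,  29.908,  97.742,  -4.398,  74.492, -13.078]) array([0.557, 0.103, 0.213]) array([179.426,  -0.273,  86.28 ])Traceback (most recent call last):
  File "<stdin>", line 9, in <module>
  File "scipy/spatial/transform/_rotation.pyx", line 1413, in scipy.spatial.transform._rotation.Rotation.from_euler
ValueError: Expected axis specification to be a non-empty string of upto 3 characters, got ZYZYZYZ
```

```bash
cat > fk.py <<'E'
from h import *
import itertools
np.set_printoptions(precision=3,suppress=True)
o=env.get_obs()
D=[([-65.6556,18.4333,-4.0164,83.1675,1.2948,78.5416,-3.2604],[.2594,.5955,.2216],[-179.9027,.005,156.4656]),
([-23.867,9.591,33.786,104.244,-5.748,67.893,7.973],[.541,-.09,.15],[-179.971,-.011,86.254]),([-40.138,8.273,29.908,97.742,-4.398,74.492,-13.078],[.557,.103,.213],[179.426,-.273,86.28])]
def chain(q,s):
    out=[];T=R.identity()
    for a,x in zip('zyzyzyz',np.array(q)*s): T=T*R.from_euler(a,x,degrees=True); out.append(T)
    return out
if __name__=='__main__':
    best=[]
    for s in itertools.product([1,-1],repeat=7):
        G=[chain(q,s)[-1].inv()*E(*r) for q,_,r in D]
        e=max((G[0].inv()*g).magnitude() for g in G); best.append((np.degrees(e),s,G[0].as_euler('xyz',degrees=True)))
    best.sort(key=lambda b:b[0])
    for b in best[:6]: print(b)
    s=best[0][1]
    A=[];B=[]
    for q,p,_ in D:
        c=chain(q,s); z=[0,0,1]
        A.append(np.c_[z,c[1].apply(z),c[3].apply(z),c[6].apply(z)]); B.append(p)
    A=np.vstack(A);B=np.hstack(B); x,res,rk,_=np.linalg.lstsq(A,B,rcond=None); print(x,res,rk,A@x-B)
E
python3 fk.py
```

```text
(np.float64(0.000985073292408076), (-1, 1, -1, 1, -1, 1, -1), array([ 0.,  0., 90.]))
(np.float64(1.4538274588933753), (-1, -1, -1, -1, -1, -1, -1), array([ 0.194, -0.01 , 90.   ]))
(np.float64(13.970353486731163), (-1, -1, -1, -1, 1, -1, -1), array([ 0.328,  2.524, 89.488]))
(np.float64(14.012088122867887), (-1, 1, -1, 1, 1, 1, -1), array([-0.133, -2.534, 89.488]))
(np.float64(21.40736729925806), (-1, 1, -1, -1, 1, -1, -1), array([-36.529,   2.039,  89.651]))
(np.float64(22.049693213971533), (-1, -1, -1, -1, -1, 1, 1), array([-156.922,    1.278,   90.261]))
[-0.802  0.329  0.55  -0.83 ] [0.001] 4 [-0.029  0.006  0.007  0.008  0.008 -0.006 -0.005  0.011 -0.002]
```

```bash
python3 - <<'E'
from fk import *
s=(-1,1,-1,1,-1,1,-1)
for q4s in [(-47,30,0,90),(-47,20,0,120),(-30,30,0,100),(-30,30,40,100),(-60,30,-40,100)]:
  c=chain(list(q4s)+[0,0,0],s)[3]; print(q4s,'forearm',c.apply([0,0,1]))
  for tilt in (0,30):
   t=np.radians(tilt); z=np.array([0,-np.cos(t),-np.sin(t)])
   for sg in (1,-1):
    x=np.array([sg,0,0]); y=np.cross(z,x); T=R.from_matrix(np.c_[x,y,z])*R.from_euler('z',-90,degrees=True)
    e=(c.inv()*T).as_euler('ZYZ',degrees=True)
    print('  tilt',tilt,'toolx',sg,'q5,6,7:',-e[0],e[1],-e[2])
E
python3 - <<'E'
import sys; sys.path.insert(0,'.')
from h import *
board()
E
```

```text
(-47, 30, 0, 90) forearm [ 0.591  0.633 -0.5  ]
  tilt 0 toolx 1 q5,6,7: 61.80048686730168 129.29926049335296 -130.24980618721483
  tilt 0 toolx -1 q5,6,7: 61.800486867301665 129.29926049335296 49.75019381278517
  tilt 30 toolx 1 q5,6,7: 38.231780517288705 107.36844898073896 -141.76821948271132
  tilt 30 toolx -1 q5,6,7: 38.231780517288705 107.36844898073898 38.23178051728869
(-47, 20, 0, 120) forearm [ 0.438  0.47  -0.766]
  tilt 0 toolx 1 q5,6,7: 50.59750838206544 118.04111886936117 -150.21902298341823
  tilt 0 toolx -1 q5,6,7: 50.59750838206544 118.04111886936117 29.780977016581808
  tilt 30 toolx 1 q5,6,7: 36.21376452224757 91.38100414078572 -153.99130963881422
  tilt 30 toolx -1 q5,6,7: 36.21376452224757 91.38100414078572 26.00869036118578
(-30, 30, 0, 100) forearm [ 0.663  0.383 -0.643]
  tilt 0 toolx 1 q5,6,7: 69.63942512488693 112.52101211811102 -134.09531272666166
  tilt 0 toolx -1 q5,6,7: 69.63942512488693 112.521012118111 45.904687273338354
  tilt 30 toolx 1 q5,6,7: 48.5938332933342 90.59091154627635 -138.43653560604483
  tilt 30 toolx -1 q5,6,7: 48.5938332933342 90.590911
[... 344 characters left out ...]
: 48.83670595469276 60.44533999214052 68.10225929893684
(-60, 30, -40, 100) forearm [-0.265  0.807 -0.528]
  tilt 0 toolx 1 q5,6,7: -9.66016947631864 143.81589473581067 153.33388610220675
  tilt 0 toolx -1 q5,6,7: -9.660169476318641 143.81589473581067 -26.666113897793252
  tilt 30 toolx 1 q5,6,7: 4.772089234865057 115.79779828390829 162.88516317516766
  tilt 30 toolx -1 q5,6,7: 4.772089234865062 115.79779828390829 -17.114836824832334Traceback (most recent call last):
  File "<stdin>", line 3, in <module>
  File "h.py", line 30, in board
    viewer.read_camera(n); k=masks_of(n,'chopping_board')[0]
                             ~~~~~~~~~~~~~~~~~~~~~~~~~~~~^^^
IndexError: list index out of range
```

```bash
cat >> h.py <<'E'
def pose(tilt,yaw=0,roll=0):
    """tool z along -y tilted down by tilt deg, tool x=-x world, tool y down; roll about tool z; yaw about world z"""
    t=np.radians(tilt); z=np.array([0,-np.cos(t),-np.sin(t)]); x=np.array([-1,0,0.]); 
    return R.from_euler('z',yaw,degrees=True)*R.from_matrix(np.c_[x,np.cross(z,x),z])*R.from_euler('z',roll,degrees=True)
E
python3 - <<'E'
from h import *
np.set_printoptions(precision=3,suppress=True)
plan(now(),[((.54,.25,.3),pose(60,0,90)),((.53,.36,.3),pose(20,0,45)),((.53,.36,.25),pose(20,0,0))])
E
```

```text
[ 0.729 -0.118 -0.457] [-0.008 -0.351 -0.043] rows 3.5
[ 0.476 -0.05  -0.275] [ 0.183 -0.441 -0.502] rows 6.9
[0.166 0.166 0.086] [ 0.     0.    -0.524] rows 5.2
```

Call:
apply_moves:
  moves:
    - [0.729,-0.118,-0.457,0,-0.351,-0.043,0.55]
    - [0.729,-0.118,-0.457,0,-0.351,-0.043,0.55]
    - [0.729,-0.118,-0.457,0,-0.351,-0.043,0.55]
    - [0.729,-0.118,-0.457,0,-0.351,-0.043,0.55]
    - [0.729,-0.118,-0.457,0,-0.351,-0.043,0.55]

```text
time_s: 6.6
tool_pos: [0.5362, 0.259, 0.2922]
tool_rot: [-178.4, 30.3, 91.4]
force: [0.4, -0.3, -0.3]
grip_width: 0.0479
grasp_force: 0.0
```

Call:
apply_moves:
  moves:
    - [0.476,-0.05,-0.275,0.183,-0.441,-0.502,0.55]
    - [0.476,-0.05,-0.275,0.183,-0.441,-0.502,0.55]
    - [0.476,-0.05,-0.275,0.183,-0.441,-0.502,0.55]
    - [0.476,-0.05,-0.275,0.183,-0.441,-0.502,0.55]
    - [0.476,-0.05,-0.275,0.183,-0.441,-0.502,0.55]
    - [0.476,-0.05,-0.275,0.183,-0.441,-0.502,0.55]
    - [0.476,-0.05,-0.275,0.183,-0.441,-0.502,0.55]
    - [0.476,-0.05,-0.275,0.183,-0.441,-0.502,0.55]

```text
time_s: 7.4
tool_pos: [0.5249, 0.3484, 0.2815]
tool_rot: [-123.7, 42.4, 156.1]
force: [-0.1, 0.8, -0.6]
grip_width: 0.0477
grasp_force: 0.0
```

Call:
apply_moves:
  moves:
    - [0.166,0.166,0.086,0,0,-0.524,0.55]
    - [0.166,0.166,0.086,0,0,-0.524,0.55]
    - [0.166,0.166,0.086,0,0,-0.524,0.55]
    - [0.166,0.166,0.086,0,0,-0.524,0.55]
    - [0.166,0.166,0.086,0,0,-0.524,0.55]
    - [0.166,0.166,0.086,0,0,-0.524,0.55]

```text
time_s: 8.0
tool_pos: [0.5305, 0.3474, 0.2394]
tool_rot: [-114.5, 3.1, 178.7]
force: [0.1, -0.0, 0.1]
grip_width: 0.0479
grasp_force: 0.0
```

Run:
```python
from h import *
np.set_printoptions(precision=4,suppress=True)
o=env.get_obs(); print(o['time_s'],o['qpos'],o['tool_pos'],o['tool_rot'],o['force'])
a=shot('top','top2');b=shot('scene','sc2')
cv2.imwrite('pics/c2.png',np.vstack([a[150:400,:450],b[80:330,0:450]])[:,:,::-1])
try: board()
except Exception as e: print(e)
```

```text
8.0 [-78.3003  64.0656  58.4485  55.228    7.1473 115.9426  63.7267] [0.5305 0.3474 0.2394] [-114.5105    3.079   178.6862] [ 0.0888 -0.0392  0.078 ]
0.76 ((556.2908325195312, 193.26095581054688), (139.18283081054688, 101.40371704101562), 86.6279525756836) y range 0.12228319204299368 0.26437711561073973 x 0.5025712988617214 0.6103986109305388
```

View pics/c2.png

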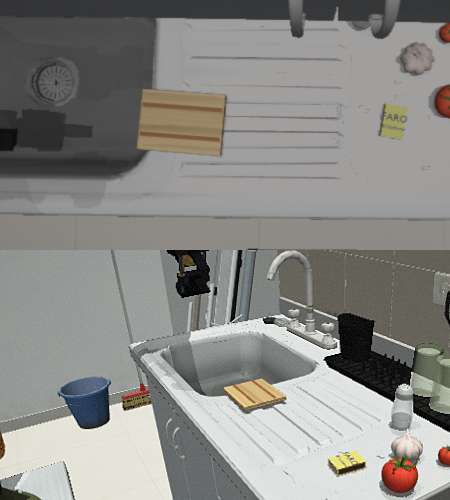

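The board is now centred at about (0.556, 0.193) with its left end at pixel column 138, past the sink rim at column 155. It sits square with the edge. The tool is over the bowl, pointing right.

```bash
sed -i '/^D=/,/^(\[-23/{s/^D=\[/D=[([-78.3003,64.0656,58.4485,55.228,7.1473,115.9426,63.7267],[.5305,.3474,.2394],[-114.5105,3.079,178.6862]),/}' fk.py
python3 - <<'E'
from fk import *
s=(-1,1,-1,1,-1,1,-1)
def cols(q):
    c=chain(q,s); z=[0,0,1.];x=[1.,0,0]
    return np.c_[z,c[1].apply(z),c[3].apply(z),c[6].apply(z)], np.c_[c[0].apply(x),c[1].apply(x),c[3].apply(x),c[5].apply(x)]
for sel in [(),(0,),(1,),(2,),(3,),(1,2),(0,3),(0,1,2,3)]:
    A=np.vstack([np.c_[cols(q)[0],cols(q)[1][:,list(sel)]] for q,_,_ in D]);B=np.hstack([p for _,p,_ in D])
    x,res,rk,_=np.linalg.lstsq(A,B,rcond=None); print(sel,x,np.abs(A@x-B).max(),rk)
for q,p,_ in D:
    c=chain(q,s); print([c[i].apply([0,0,1]) for i in (1,3,6)])
E
```

```text
() [0.281 0.363 0.543 0.291] 0.027829830542368983 4
(0,) [ 0.263  0.441  0.554  0.343 -0.032] 0.027432448097822776 5
(1,) [ 0.261  0.429  0.543  0.342 -0.02 ] 0.026881569084743234 5
(2,) [0.294 0.356 0.55  0.262 0.034] 0.029588903912825065 5
(3,) [ 0.278  0.348  0.528  0.275 -0.018] 0.02856903401698277 5
(1, 2) [ 0.281  0.388  0.548  0.294 -0.009  0.023] 0.02859021242397075 6
(0, 3) [ 0.262  0.445  0.556  0.346 -0.033  0.003] 0.027315824689727347 6
(0, 1, 2, 3) [ 0.208  0.503  0.496  0.413 -0.005 -0.048 -0.04  -0.051] 0.025511075608990852 8
[array([0.182, 0.881, 0.437]), array([ 0.828,  0.544, -0.137]), array([ 0.001, -0.91 , -0.414])]
[array([0.13 , 0.288, 0.949]), array([ 0.339,  0.919, -0.2  ]), array([-0.001, -0.002, -1.   ])]
[array([0.152, 0.067, 0.986]), array([ 0.907, -0.188, -0.377]), array([-0.,  0., -1.])]
[array([0.11 , 0.093, 0.99 ]), array([ 0.953,  0.158, -0.257]), array([ 0.01 ,  0.004, -1.   ])]
```

Run:
```python
from h import *
np.set_printoptions(precision=3,suppress=True)
plan(now(),[((.55,.35,.14),pose(24,-3)),((.563,.35,.05),pose(24,-3))])
```

```text
[-0.068  0.464  0.2  ] [ 0.007  0.034 -0.028] rows 2.0
[-0.065  0.412  0.18 ] [0. 0. 0.] rows 1.8
```

Call:
apply_moves:
  moves:
    - [-0.068,0.25,0.1,0,0.034,-0.028,0.52]
    - [-0.068,0.464,0.2,0,0.034,-0.028,0.52]
    - [-0.068,0.464,0.2,0,0.034,-0.028,0.52]
    - [-0.068,0.464,0.2,0,0.034,-0.028,0.52]

```text
time_s: 8.6
tool_pos: [0.5494, 0.3508, 0.1408]
tool_rot: [-114.4, 0.0, 177.0]
force: [-0.2, -0.0, 1.2]
grip_width: 0.0452
grasp_force: 0.0
```

Run:
```python
from h import *
np.set_printoptions(precision=4,suppress=True)
o=env.get_obs(); print(o['time_s'],o['qpos'],o['tool_pos'],o['tool_rot'],o['force'])
plan(now(),[((.563,.35,.05),pose(24,-3))])
```

```text
8.6 [-74.1512  72.1795  57.1763  51.242    0.4822 115.0546  62.1003] [0.5494 0.3508 0.1408] [-114.4222    0.0037  177.0441] [-0.2095 -0.0211  1.1895]
[-0.068  0.413  0.188] [0.005 0.    0.   ] rows 1.8
```

Call:
apply_moves:
  moves:
    - [-0.04,0.22,0.1,0.005,0,0,0.52]
    - [-0.068,0.413,0.188,0.005,0,0,0.52]
    - [-0.068,0.413,0.188,0.005,0,0,0.52]
    - [-0.068,0.413,0.188,0.005,0,0,0.52]

```text
time_s: 9.0
tool_pos: [0.5636, 0.3517, 0.0537]
tool_rot: [-114.2, 0.2, 177.1]
force: [1.1, -0.2, 1.8]
grip_width: 0.0452
grasp_force: 0.0
```

Run:
```python
from h import *
np.set_printoptions(precision=4,suppress=True)
o=env.get_obs(); print(o['time_s'],o['qpos'],o['tool_pos'],o['tool_rot'],o['force'])
plan(now(),[((.561,.26,.014),pose(24,-3)),((.561,.232,.002),pose(24,-3)),((.561,.232,.015),pose(24,-3)),((.561,.222,.067),pose(24,-3))])
b=shot('scene','sc3'); cv2.imwrite('pics/c3.png',cv2.resize(b[120:360,80:400],(640,480))[:,:,::-1])
```

```text
9.0 [-71.7783  78.4096  54.8821  48.3917  -2.6952 112.4281  58.022 ] [0.5636 0.3517 0.0537] [-114.1546    0.191   177.1494] [ 1.0809 -0.1642  1.7672]
[-0.009 -0.007  0.5  ] [ 0.002  0.002 -0.001] rows 2.0
[-0.007 -0.002  0.152] [0. 0. 0.] rows 0.6
[-0.    -0.059 -0.026] [0. 0. 0.] rows 0.3
[-0.003 -0.258 -0.06 ] [0. 0. 0.] rows 1.1
```

View pics/c3.png

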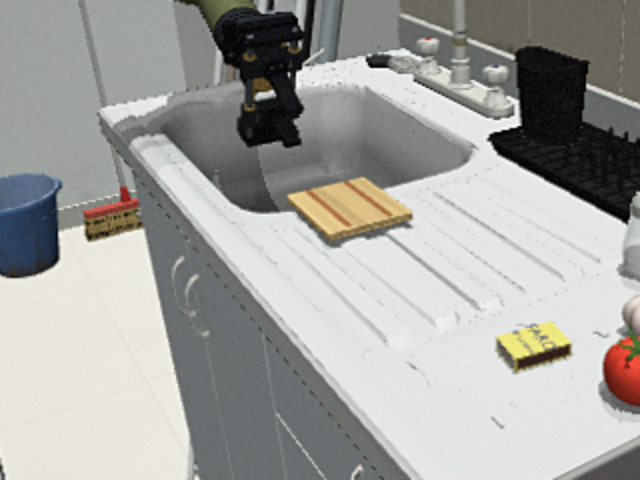

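Crop: the open gripper (about 265,120) is over the bowl in line with the board's left end (290–370, 180–210), and clear of the rim.

Call:
apply_moves:
  moves:
    - [-0.009,-0.007,0.15,0,0,0,0.52]
    - [-0.009,-0.007,0.3,0,0,0,0.52]
    - [-0.009,-0.007,0.45,0,0,0,0.52]
    - [-0.009,-0.007,0.5,0,0,0,0.52]
    - [-0.009,-0.007,0.5,0,0,0,0.52]

```text
time_s: 9.55
tool_pos: [0.5607, 0.2595, 0.0131]
tool_rot: [-114.3, 0.1, 177.0]
force: [-0.8, -0.4, 0.6]
grip_width: 0.0455
grasp_force: 0.0
```

Run:
```python
from h import *
np.set_printoptions(precision=4,suppress=True)
o=env.get_obs(); print(o['time_s'],o['qpos'],o['tool_pos'],o['tool_rot'],o['force'])
plan(now(),[((.561,.232,.002),pose(24,-3)),((.561,.232,.015),pose(24,-3)),((.561,.222,.067),pose(24,-3))])
b=shot('scene','sc4'); cv2.imwrite('pics/c4.png',cv2.resize(b[180:300,170:330],(800,600),interpolation=2)[:,:,::-1])
```

```text
9.55 [-74.9681  75.9009  54.946   65.308   -2.2496  99.5265  58.158 ] [0.5607 0.2595 0.0131] [-114.2825    0.1269  177.0486] [-0.8432 -0.419   0.5904]
[-0.009 -0.006  0.148] [ 0.003  0.001 -0.001] rows 0.6
[-0.    -0.059 -0.026] [0. 0. 0.] rows 0.3
[-0.003 -0.258 -0.06 ] [0. 0. 0.] rows 1.1
```

View pics/c4.png

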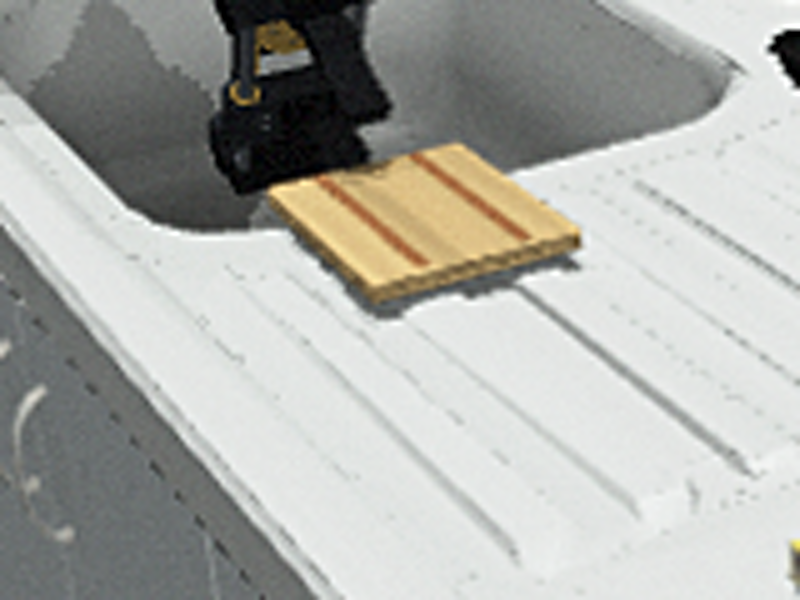

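Call:
apply_moves:
  moves:
    - [-0.009,-0.006,0.05,0,0,0,0.52]
    - [-0.009,-0.006,0.1,0,0,0,0.52]
    - [-0.009,-0.006,0.148,0,0,0,0.52]
    - [-0.009,-0.006,0.148,0,0,0,0.52]
    - [-0.009,-0.03,0.14,0,0,0,0.52]
    - [-0.009,-0.06,0.125,0,0,0,0.52]
    - [-0.009,-0.09,0.115,0,0,0,0.52]
    - [-0.009,-0.09,0.115,0,0,0,0.52]

```text
time_s: 10.4
tool_pos: [0.5614, 0.2318, 0.0188]
tool_rot: [-114.3, 0.1, 177.2]
force: [-0.6, 0.4, -1.5]
grip_width: 0.0454
grasp_force: 0.5
```

Run:
```python
from h import *
np.set_printoptions(precision=4,suppress=True)
o=env.get_obs(); print(o['time_s'],o['tool_pos'],o['tool_rot'],o['force'],o['wrist_torque'],o['qpos'])
b=shot('scene','sc5'); cv2.imwrite('pics/c5.png',cv2.resize(b[180:300,170:330],(800,600),interpolation=2)[:,:,::-1])
```

```text
10.4 [0.5614 0.2318 0.0188] [-114.3002    0.1223  177.1551] [-0.6083  0.4484 -1.5131] [ 1.2683 -0.0731 -0.0259] [-75.6179  74.3761  55.6047  69.6471  -1.4505  96.5089  59.1121]
```

View pics/c5.png

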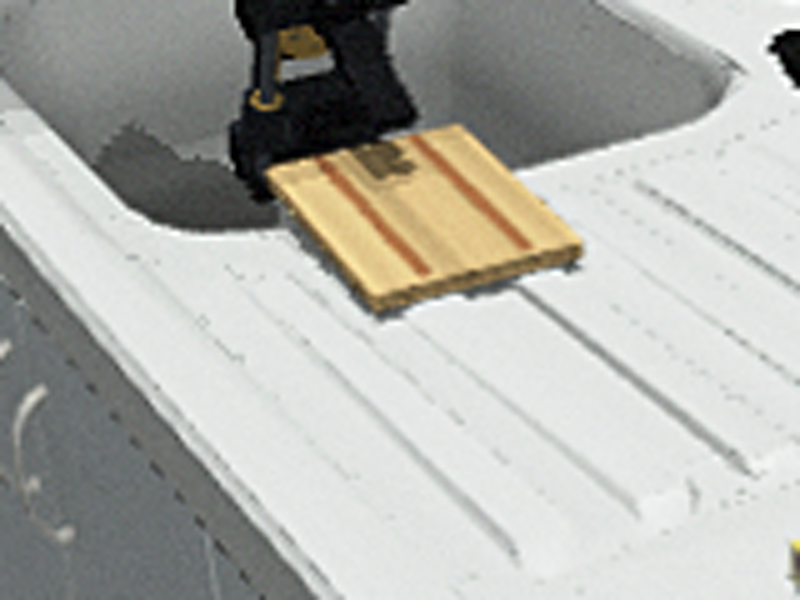

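Call:
apply_moves:
  moves:
    - [0,-0.035,0.005,0,0,0,0.48]
    - [0,-0.07,0.007,0,0,0,0.44]
    - [0,-0.105,0.005,0,0,0,0.4]
    - [0,-0.14,0,0,0,0,0.36]
    - [0,-0.175,-0.007,0,0,0,0.32]
    - [0,-0.207,-0.015,0,0,0,0.28]
    - [0,-0.207,-0.015,0,0,0,0.28]
  grip_force: 50

```text
time_s: 11.15
tool_pos: [0.5604, 0.2167, 0.0578]
tool_rot: [-114.2, 0.1, 177.1]
force: [-0.5, 0.2, -0.7]
grip_width: 0.0251
grasp_force: 0.4
```

Run:
```python
from h import *
np.set_printoptions(precision=4,suppress=True)
o=env.get_obs(); print(o['time_s'],o['tool_pos'],o['tool_rot'],o['force'],o['wrist_torque'],o['grip_width'],o['grasp_force'])
b=shot('scene','sc6'); cv2.imwrite('pics/c6.png',cv2.resize(b[150:300,150:350],(800,600),interpolation=2)[:,:,::-1])
```

```text
11.15 [0.5604 0.2167 0.0578] [-114.2476    0.1058  177.0886] [-0.4777  0.219  -0.6515] [ 1.3508 -0.0313 -0.047 ] 0.025094599250920276 0.4384232615120709
```

View pics/c6.png

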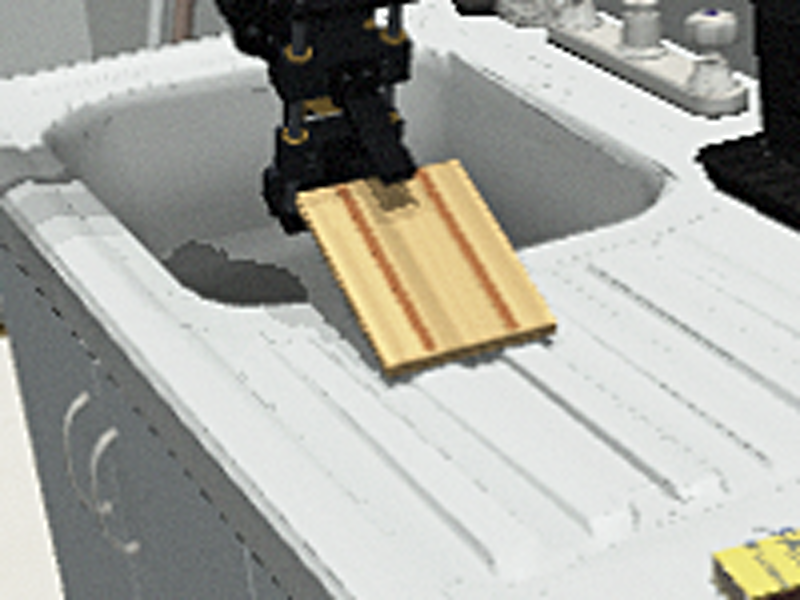

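Call:
apply_moves:
  moves:
    - [0,0.01,0,0,0,0,0.15]
    - [0,0.025,0,0,0,0,0]
    - [0,0.03,0,0,0,0,0]
    - [0,0.03,0,0,0,0,0]
    - [0,0.03,0,0,0,0,0]
    - [0,0.03,0,0,0,0,0]
  grip_force: 55

```text
time_s: 11.8
tool_pos: [0.5603, 0.2189, 0.0517]
tool_rot: [-114.1, 0.1, 177.1]
force: [-0.8, -0.5, 3.1]
grip_width: 0.0098
grasp_force: 54.5
```

Call:
apply_moves:
  moves:
    - [0,-0.1,-0.045,0,0,0,0]
    - [0,-0.2,-0.09,0,0,0,0]
    - [0,-0.35,-0.15,0,0,0,0]
    - [0,-0.5,-0.22,0,0,0,0]
    - [0,-0.65,-0.29,0,0,0,0]
    - [0,-0.65,-0.29,0,0,0,0]

```text
time_s: 12.4
tool_pos: [0.5619, 0.219, 0.2002]
tool_rot: [-114.5, 0.5, 177.1]
force: [0.2, 0.7, -1.0]
grip_width: 0.0094
grasp_force: 54.8
```

Run:
```python
from h import *
np.set_printoptions(precision=4,suppress=True)
o=env.get_obs(); print(o['time_s'],o['qpos'],o['tool_pos'],o['tool_rot'],o['force'],o['wrist_torque'],o['grip_width'],o['grasp_force'])
b=shot('scene','sc7'); cv2.imwrite('pics/c7.png',cv2.resize(b[80:305,100:400],(800,600),interpolation=2)[:,:,::-1])
```

```text
12.4 [-78.2254  62.514   62.7249  71.1548   6.3235 102.6059  67.9242] [0.5619 0.219  0.2002] [-114.5111    0.4755  177.1241] [ 0.2237  0.6511 -0.9596] [ 1.5587 -0.0936  0.0199] 0.009386276282594771 54.76912161335349
```

View pics/c7.png

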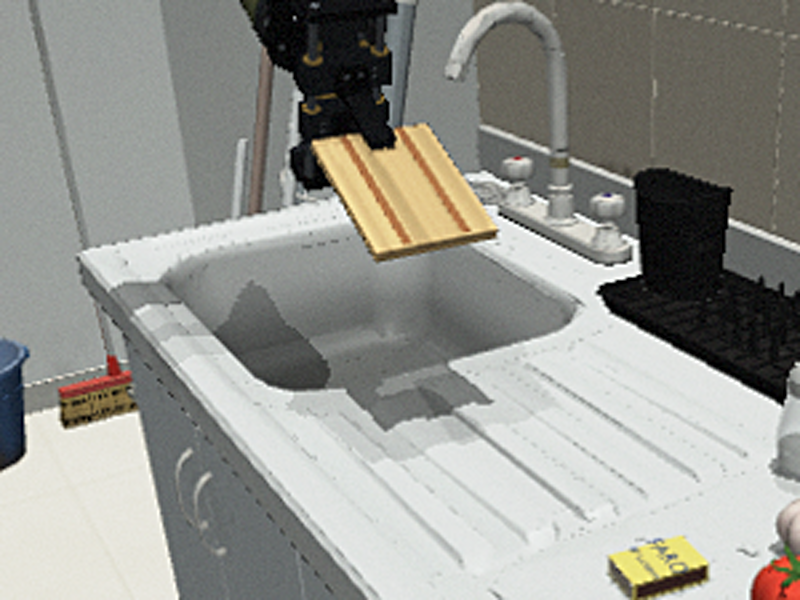

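Held firmly and clear of everything. Next is the flip, by the last joint.

Call:
apply_moves:
  moves:
    - [0,0,0,0,0,0.08,0]
    - [0,0,0,0,0,0.17,0]
    - [0,0,0,0,0,0.26,0]
    - [0,0,0,0,0,0.35,0]
    - [0,0,0,0,0,0.44,0]
    - [0,0,0,0,0,0.53,0]
    - [0,0,0,0,0,0.62,0]
    - [0,0,0,0,0,0.698,0]
    - [0,0,0,0,0,0.698,0]

```text
time_s: 13.35
tool_pos: [0.5598, 0.219, 0.1922]
tool_rot: [-132.0, 52.1, 141.7]
force: [0.7, 0.8, -2.6]
grip_width: 0.0094
grasp_force: 54.7
```

Call:
apply_moves:
  moves:
    - [0,0,0,0,0,0.08,0]
    - [0,0,0,0,0,0.17,0]
    - [0,0,0,0,0,0.26,0]
    - [0,0,0,0,0,0.35,0]
    - [0,0,0,0,0,0.44,0]
    - [0,0,0,0,0,0.53,0]
    - [0,0,0,0,0,0.62,0]
    - [0,0,0,0,0,0.698,0]
    - [0,0,0,0,0,0.698,0]

```text
time_s: 14.25
tool_pos: [0.56, 0.2189, 0.1927]
tool_rot: [132.2, 52.3, 32.7]
force: [0.6, -0.1, -2.3]
grip_width: 0.0094
grasp_force: 54.7
```

Call:
apply_moves:
  moves:
    - [0,0,0,0,0,0.08,0]
    - [0,0,0,0,0,0.17,0]
    - [0,0,0,0,0,0.26,0]
    - [0,0,0,0,0,0.35,0]
    - [0,0,0,0,0,0.44,0]
    - [0,0,0,0,0,0.53,0]
    - [0,0,0,0,0,0.62,0]
    - [0,0,0,0,0,0.698,0]
    - [0,0,0,0,0,0.698,0]

```text
time_s: 15.15
tool_pos: [0.56, 0.2189, 0.1929]
tool_rot: [114.2, 0.2, -2.8]
force: [0.2, -0.2, -0.9]
grip_width: 0.0094
grasp_force: 54.7
```

Run:
```python
from h import *
np.set_printoptions(precision=4,suppress=True)
o=env.get_obs(); print(o['time_s'],o['qpos'],o['tool_pos'],o['tool_rot'],o['force'],o['wrist_torque'],o['grip_width'],o['grasp_force'])
b=shot('scene','sc8'); cv2.imwrite('pics/c8.png',cv2.resize(b[80:305,100:400],(800,600),interpolation=2)[:,:,::-1])
plan(now(),[((.561,.219,.058),pose(24,-3,180)),((.561,.219,.05),pose(24,-3,180))])
```

```text
15.15 [ -80.5339   68.072    70.5323   71.4588   -0.3125  102.0741 -106.7067] [0.56   0.2189 0.1929] [114.2393   0.2396  -2.7831] [ 0.1844 -0.1703 -0.9254] [ 1.6237  0.0062 -0.0111] 0.009382352811552397 54.6923969843192
[ 0.009 -0.616  0.277] [-0.003 -0.001  0.005] rows 2.7
[ 0.    -0.037  0.016] [0. 0. 0.] rows 0.2
```

View pics/c8.png

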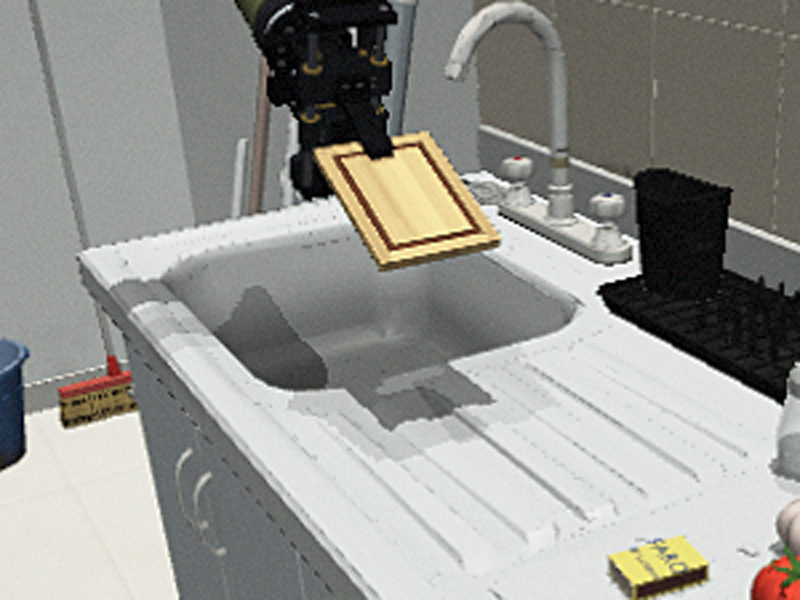

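The groove face is up and the grip is square. Now I lower slowly until the right edge touches.

Call:
apply_moves:
  moves:
    - [0.003,-0.15,0.07,0,0,0,0]
    - [0.005,-0.3,0.135,0,0,0,0]
    - [0.007,-0.43,0.193,0,0,0,0]
    - [0.009,-0.53,0.238,0,0,0,0]
    - [0.009,-0.59,0.265,0,0,0,0]
    - [0.009,-0.616,0.277,0,0,0,0]
    - [0.009,-0.616,0.277,0,0,0,0]
    - [0.009,-0.616,0.277,0,0,0,0]

```text
time_s: 16.0
tool_pos: [0.5625, 0.2189, 0.0596]
tool_rot: [114.2, -0.1, -2.9]
force: [-0.1, 0.1, -1.5]
grip_width: 0.0097
grasp_force: 54.7
```

Run:
```python
from h import *
np.set_printoptions(precision=4,suppress=True)
o=env.get_obs(); print(o['time_s'],o['qpos'],o['tool_pos'],o['tool_rot'],o['force'],o['wrist_torque'],o['grip_width'],o['grasp_force'])
plan(now(),[((.561,.219,.052),pose(24,-3,180))])
```

```text
16.0 [ -79.0312   76.024    65.0966   72.0299   -6.2951   96.7283 -113.667 ] [0.5625 0.2189 0.0596] [114.221   -0.083   -2.8556] [-0.084   0.0911 -1.5399] [ 1.5101  0.0815 -0.0541] 0.009736464620777062 54.690998133737594
[-0.008 -0.035  0.016] [-0.003 -0.002 -0.   ] rows 0.2
```

Call:
apply_moves:
  moves:
    - [0,-0.009,0.004,0,0,0,0]
    - [0,-0.018,0.008,0,0,0,0]
    - [0,-0.027,0.012,0,0,0,0]
    - [0,-0.035,0.016,0,0,0,0]
    - [0,-0.035,0.016,0,0,0,0]

```text
time_s: 16.5
tool_pos: [0.5625, 0.219, 0.0533]
tool_rot: [114.0, -0.1, -2.8]
force: [-0.7, 3.7, 7.0]
grip_width: 0.0094
grasp_force: 55.2
```

Call:
apply_moves:
  moves:
    - [0,-0.005,0.002,0,0,0,0]
    - [0,-0.009,0.004,0,0,0,0]
    - [0,-0.009,0.004,0,0,0,0]

```text
time_s: 16.8
tool_pos: [0.5626, 0.2193, 0.0524]
tool_rot: [114.0, -0.2, -2.8]
force: [0.1, 6.5, 9.0]
grip_width: 0.0093
grasp_force: 55.4
```

Call:
apply_moves:
  moves:
    - [0,0.009,0,0,0,0,0.1]
    - [0,0.013,0,0,0,0,0.12]
    - [0,0.017,0,0,0,0,0.14]
    - [0,0.021,0,0,0,0,0.16]
    - [0,0.025,0,0,0,0,0.18]
    - [0,0.029,0,0,0,0,0.2]
    - [0,0.033,0,0,0,0,0.22]
    - [0,0.037,0,0,0,0,0.24]
    - [0,0.041,0,0,0,0,0.26]
    - [0,0.045,0,0,0,0,0.28]
    - [0,0.045,0,0,0,0,0.28]

```text
time_s: 17.9
tool_pos: [0.5618, 0.215, 0.0569]
tool_rot: [114.2, -0.0, -2.9]
force: [-0.5, 0.2, -1.3]
grip_width: 0.0241
grasp_force: 0.4
```

Run:
```python
from h import *
np.set_printoptions(precision=4,suppress=True)
o=env.get_obs(); print(o['time_s'],o['qpos'],o['tool_pos'],o['tool_rot'],o['force'],o['wrist_torque'],o['grip_width'],o['grasp_force'])
m=masks_of('scene','chopping_board') if viewer.read_camera('scene') is not None else 0
k=m[0]; c=max(cv2.findContours(k['pixels'].astype(np.uint8),0,2)[0],key=cv2.contourArea)
print(k['conf'],cv2.approxPolyDP(c,6,True).reshape(-1,2))
Y=np.array([np.cos(np.radians(0)),0]);
for ph in (0,10,20,24):
    a=np.radians(ph); y0=.1235
    print(ph,topix('scene',[[.555+sx*.05, y0+.14*t*np.cos(a)-.01*np.sin(a),.0025+.14*t*np.sin(a)+.01*np.cos(a)] for sx,t in ((-1,0),(1,0),(1,1),(-1,1))]).round(0).tolist())
```

```text
17.9 [ -79.0691   75.9888   64.9235   72.601    -6.26     96.2401 -113.7215] [0.5618 0.215  0.0569] [114.2222  -0.0062  -2.8816] [-0.5409  0.2205 -1.2873] [ 1.1909  0.1413 -0.0262] 0.024080168087571414 0.4410345247015357
0.82 [[265 190]
 [227 199]
 [251 243]
 [291 229]]
0 [[246.0, 239.0], [287.0, 227.0], [259.0, 206.0], [221.0, 217.0]]
10 [[247.0, 239.0], [288.0, 227.0], [259.0, 198.0], [220.0, 208.0]]
20 [[247.0, 240.0], [288.0, 228.0], [260.0, 190.0], [220.0, 199.0]]
24 [[247.0, 240.0], [288.0, 228.0], [260.0, 187.0], [221.0, 196.0]]
```

Call:
apply_moves:
  moves:
    - [0,-0.021,0.003,0,0,0,0.3]
    - [0,-0.042,0.005,0,0,0,0.325]
    - [0,-0.063,0.006,0,0,0,0.35]
    - [0,-0.084,0.007,0,0,0,0.375]
    - [0,-0.105,0.007,0,0,0,0.4]
    - [0,-0.126,0.006,0,0,0,0.425]
    - [0,-0.147,0.005,0,0,0,0.45]
    - [0,-0.168,0.003,0,0,0,0.475]
    - [0,-0.189,0.001,0,0,0,0.5]
    - [0,-0.208,0,0,0,0,0.52]
    - [0,-0.208,0,0,0,0,0.52]

```text
time_s: 19.1
tool_pos: [0.5625, 0.2324, 0.0184]
tool_rot: [114.2, 0.0, -2.8]
force: [0.4, 0.1, -0.9]
grip_width: 0.0446
grasp_force: 0.2
```

Run:
```python
from h import *
np.set_printoptions(precision=4,suppress=True)
o=env.get_obs(); print(o['time_s'],o['tool_pos'],o['tool_rot'],o['force'],o['wrist_torque'],o['grip_width'],o['grasp_force'])
viewer.read_camera('scene'); k=masks_of('scene','chopping_board')[0]; c=max(cv2.findContours(k['pixels'].astype(np.uint8),0,2)[0],key=cv2.contourArea)
print(k['conf'],cv2.approxPolyDP(c,6,True).reshape(-1,2))
plan(now(),[((.562,.234,.003),pose(24,-3,180)),((.565,.30,.033),pose(24,-3,180))])
```

```text
19.1 [0.5625 0.2324 0.0184] [114.1926   0.0251  -2.8433] [ 0.3846  0.088  -0.9003] [ 1.1545  0.1014 -0.0223] 0.044593602238893644 0.16002497461158782
0.59 [[226 219]
 [250 243]
 [291 232]
 [266 208]]
[-0.004 -0.076  0.024] [-0.003 -0.001  0.001] rows 0.3
[-0.002  0.003 -0.363] [0. 0. 0.] rows 1.5
```

Call:
apply_moves:
  moves:
    - [0,-0.015,0.005,0,0,0,0.52]
    - [0,-0.03,0.01,0,0,0,0.52]
    - [0,-0.045,0.014,0,0,0,0.52]
    - [0,-0.06,0.019,0,0,0,0.52]
    - [0,-0.076,0.024,0,0,0,0.52]
    - [0,-0.076,0.024,0,0,0,0.52]

```text
time_s: 19.8
tool_pos: [0.5625, 0.2339, 0.0023]
tool_rot: [114.2, 0.0, -2.9]
force: [-0.5, -0.0, 0.4]
grip_width: 0.0453
grasp_force: 0.0
```

Call:
apply_moves:
  moves:
    - [0,0,-0.1,0,0,0,0.52]
    - [0,0,-0.25,0,0,0,0.52]
    - [0,0,-0.4,0,0,0,0.52]
    - [0,0,-0.6,0,0,0,0.52]
    - [0,0.05,-0.75,0,0,0,0.52]
    - [0,0.05,-0.75,0,0,0,0.52]

```text
time_s: 20.4
tool_pos: [0.5703, 0.3703, 0.0767]
tool_rot: [114.4, -0.2, -2.5]
force: [0.3, 0.7, -0.4]
grip_width: 0.0452
grasp_force: 0.0
```

Run:
```python
from h import *
np.set_printoptions(precision=4,suppress=True)
o=env.get_obs(); print(o['time_s'],o['qpos'],o['tool_pos'],o['tool_rot'],o['force'])
shot('scene','sc9');shot('top','top9')
k=board()
plan(now(),[((.55,.36,.22),pose(24,-3,180)),((.55,.36,.22),pose(40,0,90)),((.55,.36,.22),pose(80,0,90)),((.55,.34,.15),E(180,0,90))])
```

```text
20.4 [ -71.8672   81.2141   63.0618   43.5695   -8.4973  115.8641 -117.7406] [0.5703 0.3703 0.0767] [114.4054  -0.2342  -2.53  ] [ 0.2989  0.6589 -0.3907]
0.97 ((560.6669311523438, 181.079833984375), (141.50634765625, 101.20825958251953), 87.7657241821289) y range 0.10938489040108706 0.25237812276875043 x 0.508873380139766 0.612573137634039
[-0.095  0.684 -0.275] [-0.002  0.     0.001] rows 3.0
[0. 0. 0.] [ 0.123  0.17  -1.058] rows 10.8
[0. 0. 0.] [-0.     0.465  0.   ] rows 4.7
[-0.038 -0.     0.362] [-0.     0.116  0.   ] rows 1.5
```

Run:
```python
from h import *
np.set_printoptions(precision=4,suppress=True)
plan(now(),[((.55,.36,.2),pose(28,-2,165)),((.55,.36,.22),pose(45,0,110)),((.55,.33,.2),pose(75,-1,90)),((.56,.275,.12),E(180,0,87.8))])
```

```text
[-0.095  0.593 -0.234] [ 0.043  0.017 -0.179] rows 2.6
[-0.023  0.085 -0.047] [ 0.139  0.154 -0.649] rows 6.8
[-0.033  0.012  0.177] [ 0.067  0.344 -0.217] rows 4.1
[-0.161  0.055  0.457] [0.002 0.175 0.014] rows 2.0
```

Call:
apply_moves:
  moves:
    - [-0.095,0.593,-0.234,0.043,0.017,-0.179,0.52]
    - [-0.095,0.593,-0.234,0.043,0.017,-0.179,0.52]
    - [-0.095,0.593,-0.234,0.043,0.017,-0.179,0.52]
    - [-0.095,0.593,-0.234,0.043,0.017,-0.179,0.52]

```text
time_s: 21.0
tool_pos: [0.5502, 0.3611, 0.2063]
tool_rot: [119.0, 12.8, 5.3]
force: [0.2, 0.9, -0.3]
grip_width: 0.0454
grasp_force: 0.0
```

Call:
apply_moves:
  moves:
    - [-0.023,0.085,-0.047,0.139,0.154,-0.649,0.52]
    - [-0.023,0.085,-0.047,0.139,0.154,-0.649,0.52]
    - [-0.023,0.085,-0.047,0.139,0.154,-0.649,0.52]
    - [-0.023,0.085,-0.047,0.139,0.154,-0.649,0.52]
    - [-0.023,0.085,-0.047,0.139,0.154,-0.649,0.52]
    - [-0.023,0.085,-0.047,0.139,0.154,-0.649,0.52]
    - [-0.023,0.085,-0.047,0.139,0.154,-0.649,0.52]
    - [-0.023,0.085,-0.047,0.139,0.154,-0.649,0.52]

```text
time_s: 21.8
tool_pos: [0.5503, 0.3594, 0.2209]
tool_rot: [161.2, 41.5, 62.7]
force: [1.6, -0.4, 0.3]
grip_width: 0.0451
grasp_force: 0.0
```

Call:
apply_moves:
  moves:
    - [-0.033,0.012,0.177,0.067,0.344,-0.217,0.52]
    - [-0.033,0.012,0.177,0.067,0.344,-0.217,0.52]
    - [-0.033,0.012,0.177,0.067,0.344,-0.217,0.52]
    - [-0.033,0.012,0.177,0.067,0.344,-0.217,0.52]
    - [-0.033,0.012,0.177,0.067,0.344,-0.217,0.52]
    - [-0.033,0.012,0.177,0.067,0.344,-0.217,0.52]

```text
time_s: 22.4
tool_pos: [0.5501, 0.3303, 0.2004]
tool_rot: [179.9, 15.0, 88.8]
force: [0.4, -0.0, 0.2]
grip_width: 0.0453
grasp_force: 0.0
```

Run:
```python
from h import *
np.set_printoptions(precision=4,suppress=True)
o=env.get_obs(); print(o['time_s'],o['qpos'],o['tool_pos'],o['tool_rot'],o['force'])
plan(now(),[((.563,.285,.1),E(180,0,87.8)),((.563,.285,.006),E(180,0,87.8)),((.561,.262,.006),E(180,0,87.8)),((.5475,.105,.006),E(180,0,86.4))])
```

```text
22.4 [-70.5975  30.2419  44.7753  79.663   -7.7878  85.6183 -28.6351] [0.5501 0.3303 0.2004] [179.9477  15.0015  88.8362] [ 0.4118 -0.0137  0.1831]
[-0.088  0.069  0.543] [0.002 0.175 0.012] rows 2.2
[ 0.   -0.    0.47] [0. 0. 0.] rows 1.9
[-0.115 -0.006 -0.   ] [0. 0. 0.] rows 0.5
[-0.787 -0.037 -0.   ] [ 0.    -0.     0.016] rows 3.2
```

Call:
apply_moves:
  moves:
    - [-0.088,0.069,0.25,0.002,0.175,0.012,0.55]
    - [-0.088,0.069,0.5,0.002,0.175,0.012,0.55]
    - [-0.088,0.069,0.543,0.002,0.175,0.012,0.55]
    - [-0.088,0.069,0.543,0.002,0.175,0.012,0.55]

```text
time_s: 22.8
tool_pos: [0.5603, 0.2848, 0.0957]
tool_rot: [-179.6, 0.3, 87.9]
force: [0.5, 1.8, 0.1]
grip_width: 0.0477
grasp_force: 0.0
```

Call:
apply_moves:
  moves:
    - [0,0,0.2,0,0,0,0.55]
    - [0,0,0.4,0,0,0,0.55]
    - [0,0,0.47,0,0,0,0.55]
    - [0,0,0.47,0,0,0,0.55]

```text
time_s: 23.2
tool_pos: [0.5618, 0.2887, 0.0043]
tool_rot: [-179.8, 0.1, 88.3]
force: [0.5, 0.6, -0.1]
grip_width: 0.0479
grasp_force: 0.0
```

Call:
apply_moves:
  moves:
    - [-0.04,0,0,0,0,0,0.55]
    - [-0.08,0,0,0,0,0,0.55]
    - [-0.11,0,0,0,0,0,0.55]
    - [-0.14,-0.001,0,0,0,0.001,0.55]
    - [-0.19,-0.003,0,0,0,0.002,0.55]
    - [-0.25,-0.006,0,0,0,0.003,0.55]
    - [-0.31,-0.009,0,0,0,0.004,0.55]
    - [-0.37,-0.012,0,0,0,0.005,0.55]
    - [-0.43,-0.015,0,0,0,0.006,0.55]
    - [-0.49,-0.018,0,0,0,0.007,0.55]
    - [-0.55,-0.021,0,0,0,0.008,0.55]
    - [-0.61,-0.024,0,0,0,0.01,0.55]
    - [-0.67,-0.027,0,0,0,0.011,0.55]
    - [-0.73,-0.03,0,0,0,0.012,0.55]
    - [-0.79,-0.033,0,0,0,0.014,0.55]
    - [-0.85,-0.036,0,0,0,0.015,0.55]
    - [-0.9,-0.038,0,0,0,0.016,0.55]
    - [-0.925,-0.039,0,0,0,0.016,0.55]
    - [-0.94,-0.039,0,0,0,0.016,0.55]
    - [-0.94,-0.039,0,0,0,0.016,0.55]

```text
time_s: 25.2
tool_pos: [0.5491, 0.0983, 0.0058]
tool_rot: [-180.0, -0.1, 86.7]
force: [-0.2, -0.1, -0.4]
grip_width: 0.0482
grasp_force: 0.0
```

Run:
```python
from h import *
np.set_printoptions(precision=4,suppress=True)
o=env.get_obs(); print(o['time_s'],o['qpos'],o['tool_pos'],o['tool_rot'],o['force'])
plan(now(),[((.549,.12,.006),E(180,0,86.4)),((.549,.14,.2),E(180,0,86.4)),((.5,.33,.2),E(180,0,100))])
```

```text
25.2 [-49.6892  24.1779  43.6174 110.2505 -20.6741  53.5756   0.6528] [0.5491 0.0983 0.0058] [-179.9877   -0.0915   86.7154] [-0.2309 -0.0918 -0.3537]
[ 0.108 -0.007 -0.001] [-0.    -0.001  0.004] rows 0.4
[ 0.1   -0.006 -0.97 ] [0. 0. 0.] rows 3.9
[ 0.933 -0.304 -0.   ] [ 0.     0.    -0.158] rows 3.9
```

Call:
apply_moves:
  moves:
    - [0.05,0,0,0,0,0,0.55]
    - [0.108,0,-0.1,0,0,0,0.55]
    - [0.15,0,-0.35,0,0,0,0.55]
    - [0.21,0,-0.6,0,0,0,0.55]
    - [0.21,0,-0.8,0,0,0,0.55]

```text
time_s: 25.7
tool_pos: [0.5517, 0.1435, 0.1682]
tool_rot: [179.9, -0.2, 86.9]
force: [0.5, 0.3, -0.0]
grip_width: 0.048
grasp_force: 0.0
```

Call:
apply_moves:
  moves:
    - [0.933,-0.304,0,0,0,-0.158,0.55]
    - [0.933,-0.304,0,0,0,-0.158,0.55]
    - [0.933,-0.304,0,0,0,-0.158,0.55]
    - [0.933,-0.304,0,0,0,-0.158,0.55]
    - [0.933,-0.304,0,0,0,-0.158,0.55]

```text
time_s: 26.2
tool_pos: [0.4967, 0.3405, 0.1655]
tool_rot: [-179.9, -0.3, 101.1]
force: [-0.5, 0.4, -0.4]
grip_width: 0.0478
grasp_force: 0.0
```

Run:
```python
from h import *
np.set_printoptions(precision=4,suppress=True)
o=env.get_obs(); print(o['time_s'],o['tool_pos'],o['tool_rot'],o['force'])
k=board(); c=max(cv2.findContours(k['pixels'].astype(np.uint8),0,2)[0],key=cv2.contourArea)
b=cv2.boxPoints(cv2.minAreaRect(c)); print(b,toworld('top',b,.0125),toworld('top',b,.0125).mean(0))
# same edge measure on the first picture, by registering colour edges
a=cv2.imread('pics/top0.png'); d=viewer.read_camera('top')[:,:,::-1]; cv2.imwrite('pics/top10.png',d)
for im in (a,d):
    h=cv2.cvtColor(im,cv2.COLOR_BGR2HSV)[220:345,220:365]; m=((h[...,1]>60)&(h[...,0]<30)&(h[...,2]>60)).astype(np.uint8)
    m=cv2.morphologyEx(m,cv2.MORPH_CLOSE,np.ones((9,9)))
    c=max(cv2.findContours(m,0,2)[0],key=cv2.contourArea)
    W=toworld('top',c.reshape(-1,2)+[220,220],.0125)[:,:2]
    print(cv2.minAreaRect((W*1000).astype(np.float32)),cv2.contourArea(c))
```

```text
26.2 [0.4967 0.3405 0.1655] [-179.9418   -0.2941  101.0998] [-0.5159  0.4187 -0.4091]
0.6 ((545.1226806640625, 15.755668640136719), (140.85110473632812, 99.86802673339844), 86.92499542236328) y range -0.05629637033632539 0.08809513123166907 x 0.49197845998877815 0.5981417712983981
[[244.4911 307.6328]
 [248.5619 246.5708]
 [334.7124 252.3141]
 [330.6416 313.3761]] [[ 0.499   0.0887  0.0125]
 [ 0.5987  0.0842  0.0125]
 [ 0.5913 -0.0574  0.0125]
 [ 0.4915 -0.0519  0.0125]] [0.5451 0.0159 0.0125]
((545.1370239257812, 13.204864501953125), (138.29055786132812, 98.81322479248047), 86.4146957397461) 4957.0
((544.9657592773438, 16.339725494384766), (138.47377014160156, 98.76836395263672), 86.72709655761719) 4956.0
```

Call:
apply_moves:
  moves:
    - [-0.978,0.0764,0,0,0,0.158,0.55]
    - [-0.978,0.0764,0,0,0,0.158,0.55]
    - [-0.978,0.0764,0,0,0,0.158,0.55]
    - [-0.978,0.0764,0,0,0,0.158,0.55]
    - [-0.978,0.0764,0,0,0,0.158,0.55]
    - [-0.978,0.0764,0,0,0,0.158,0.55]

```text
time_s: 26.95
tool_pos: [0.5521, 0.1375, 0.1663]
tool_rot: [180.0, -0.2, 86.4]
force: [0.4, 1.1, -0.0]
grip_width: 0.0482
grasp_force: 0.0
```

Call:
apply_moves:
  moves:
    - [0,0,0.2,0,0,0,0.55]
    - [0,0,0.4,0,0,0,0.55]
    - [0,0,0.6,0,0,0,0.55]
    - [0,0,0.75,0,0,0,0.55]
    - [0,0,0.8,0,0,0,0.55]
    - [0,0,0.8,0,0,0.003,0.55]
    - [-0.08,0,0.8,0,0,0.003,0.55]
    - [-0.15,0,0.8,0,0,0.003,0.55]
    - [-0.19,0,0.8,0,0,0.003,0.55]
    - [-0.205,0,0.8,0,0,0.003,0.55]
    - [-0.215,0,0.8,0,0,0.003,0.55]
    - [-0.2255,0,0.8,0,0,0.003,0.55]
    - [-0.2255,0,0.8,0,0,0.003,0.55]

```text
time_s: 28.25
tool_pos: [0.5495, 0.0966, 0.0063]
tool_rot: [179.9, -0.2, 86.5]
force: [0.8, 1.2, 1.0]
grip_width: 0.0476
grasp_force: 0.6
```

Call:
apply_moves:
  moves:
    - [0.05,0,0,0,0,0,0.55]
    - [0.108,0,-0.1,0,0,0,0.55]
    - [0.15,0,-0.35,0,0,0,0.55]
    - [0.21,0,-0.6,0,0,0,0.55]
    - [0.21,0,-0.8,0,0,0,0.55]

```text
time_s: 28.75
tool_pos: [0.5515, 0.1401, 0.1681]
tool_rot: [180.0, -0.2, 86.6]
force: [0.7, 0.9, -0.8]
grip_width: 0.0481
grasp_force: 0.0
```

Call:
apply_moves:
  moves:
    - [0.933,-0.304,0,0,0,-0.158,0.55]
    - [0.933,-0.304,0,0,0,-0.158,0.55]
    - [0.933,-0.304,0,0,0,-0.158,0.55]
    - [0.933,-0.304,0,0,0,-0.158,0.55]
    - [0.933,-0.304,0,0,0,-0.158,0.55]
    - [0.933,-0.304,0,0,0,-0.158,0.55]

```text
time_s: 29.35
tool_pos: [0.5011, 0.3293, 0.1657]
tool_rot: [-180.0, -0.0, 100.3]
force: [-0.1, -1.5, 0.4]
grip_width: 0.0479
grasp_force: 0.0
```

Run:
```python
from h import *
np.set_printoptions(precision=4,suppress=True)
o=env.get_obs(); print(o['time_s'],o['tool_pos'],o['tool_rot'],o['force'])
a=cv2.imread('pics/top0.png'); d=viewer.read_camera('top')[:,:,::-1]; cv2.imwrite('pics/top11.png',d)
for im in (a,d):
    h=cv2.cvtColor(im,cv2.COLOR_BGR2HSV)[220:345,220:365]; m=((h[...,1]>60)&(h[...,0]<30)&(h[...,2]>60)).astype(np.uint8)
    m=cv2.morphologyEx(m,cv2.MORPH_CLOSE,np.ones((9,9)))
    c=max(cv2.findContours(m,0,2)[0],key=cv2.contourArea)
    W=toworld('top',c.reshape(-1,2)+[220,220],.0125)[:,:2]
    print(cv2.minAreaRect((W*1000).astype(np.float32)))
# bystanders: picture change right of column 365
print('bystander diff',cv2.absdiff(a,np.ascontiguousarray(d))[170:330,365:475].max(2).astype(float).mean(), (cv2.absdiff(a,np.ascontiguousarray(d))[170:330,365:475].max(2)>60).sum())
```

```text
29.35 [0.5011 0.3293 0.1657] [-179.9843   -0.0303  100.2946] [-0.1473 -1.4663  0.4454]
((545.1370239257812, 13.204864501953125), (138.29055786132812, 98.81322479248047), 86.4146957397461)
((544.6639404296875, 14.816749572753906), (138.49095153808594, 98.83735656738281), 86.57526397705078)
bystander diff 1.3014772727272728 0
```

```bash
python3 -c "
from cell import env
print(env.sign_off())"
```

```text
the job is handed in; nothing more can be done
None
```

The chopping board was slid out, turned over, laid down gently and slid back with the groove face up, about 1.6 mm and 0.2° from its original spot. The top camera shows no change in the area around the matchbox, garlic and tomatoes. The salt shaker was not checked but the arm stayed clear of it, and the job was handed in at about 29 s.

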